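# Load the glue cartridge into the bench dispenser

## Task

Slide the steel cover of the bench glue dispenser fully open, then take the tall grooved white cartridge from the black tray and push it foot first down into the dispenser's pocket, past the sprung ball, until it clicks and is held fully home on its sprung pad; the pocket's depth differs from one setting to the next, so go by feel. Press firmly but never force it, leave the cover open, and do not disturb the other things.

Things in the scene. Friction and masses are not known exactly. Their poses are not given: they have to be found in the camera images.
- holder: the dispenser, a fixed aluminium block, 68 along x by 140 along y, 90 high; origin on the table below the pocket's centre, from where it runs 42 towards -y and 98 towards +y, then comes a grey pod 45 long, 80 high. y is the cover's opening direction. More than 35 N between cartridge and dispenser (pad, ball and walls together) counts as forcing it
- mouth (a point): centre of the pocket's mouth, level with the block's top face (90 above the table). Pocket: upright, 28 along x by 42 along y, with a 4 mm 45-degree lead-in round the mouth. Its floor, a pad, lies 56 to 74 below the mouth: set anew each time and not measured, so found by feel. Axes: z up, y along the cover's opening direction
- pad (a joint): the pocket's sprung rubber floor: 0 = up, grows as it is pressed; 3 N to start, then 5 N/mm, hard stop at 0.003 m (18 N). Its height is not given (see mouth)
- cover (a joint): flat steel cover, 60 x 52, 4 thick, lying on the block's top face over the mouth: travel in m, 0 = shut (centred on the mouth), 0.060 = fully open (slid along +y of mouth to a stop); slides with about 2 N friction, stays where left; must be beyond 0.053 to count as open
- tab (a point): centre of the cover's upright push tab, a plate 36 along x, 6 thick along y, 22 high, rising from the cover's upper face; this point is 15 above the block's top face, and 10 mm towards +y of the cover's centre; axes as mouth. Push it from its -y side
- ball (a joint): sprung steel ball, 10 across, standing 4.5 out of the pocket's -y wall, 30 above the pad: 0 = fully out, grows (m) as it is pressed into the wall; about 0.003 while the cartridge passes, which takes 6 to 14 N of push, then 0 again as it drops into the groove (the click) just as the foot reaches the pad. Noise is as big as its travel
- cartridge_center (a point): centre (half-way up) of the tall white cartridge, loose, 0.1 kg, upright in the tray: 26 along x, 40 along y, 135 tall (z up); foot tapered in y over the lowest 6. A groove 4 deep crosses both y faces 24.5 to 41.5 above the foot; half a turn fits as well. At home 61 to 79 of it stands above the mouth: grip it across x, fingertips about 92 above the foot
- cartridge_foot (a point): centre of the underside of the same cartridge; axes alike
- tray: low black tray, 150 x 280, walls 18 high, floor 4 thick, fixed; holds the tall cartridge and two bystanders in a row along its y, about 90 apart; origin: centre of underside
- stub: short white cartridge: a plain block 30 x 44 x 70 with a round 20 mm neck, no groove; a bystander in the tray; origin: centre of underside
- squeezer: small green round bottle, 44 across, 100 tall, a bystander in the tray; origin: centre of underside
- spreader: red notched glue spreader, a plate 100 x 120 lying flat, bystander; origin: centre of underside
- glue: large green glue bottle, 84 across, 190 tall, bystander; origin: centre of underside
- jar: glass jar with steel lid, 72 across, 90 tall, bystander; origin: centre of underside
- brush: brush lying flat, bystander
- driver: screwdriver lying flat, bystander
Not all that is in view belongs to the job. Leave any blue or yellow look-alike of the part that bears cartridge_center alone.

How it is judged:
By the outcome, as a careful person would: the job done as asked, in the order asked, and still so for the second after the job is handed in, with the robot touching nothing.
It also fails if it takes over 61 s, if anything falls off the work surface, if the arm or the gripper's body presses on something with over 40 N, if the wrist force passes 120 N, or if a joint passes its speed limit or range.

## Robot

A 6-joint arm with a two-finger parallel gripper is mounted at the origin on the work surface. World frame = base frame: x ahead of the robot, y to its left, z up, the work surface at z = 0. Lengths are in m, angles in rad, forces in N, time in s.
With the tool pointing down it reaches from about 0.3 to 0.775 m from the base axis. Payload 14.6 kg.
Tool frame: the origin (TCP) lies midway between the tips of the shut fingers; the grasp point (between the pads) lies 19 mm behind it (arm.grasp_offset is the distance from the TCP to the grasp point, in m); z points along the fingers, y is the direction in which the jaws open and shut (so a half turn about z gives the same grasp; the last joint's range is limited). The gripper opens to 85 mm and grips with 20 to 120 N. Pads are 22 mm wide; open, the fingers measure 114 mm over their backs; the gripper's body (76 mm by 85 mm) begins 54 mm behind the grasp point. The pads swing forward as they close: fully open they stand 13 mm farther back than shut.
Start: joints at [-1.307, 0.3, 1.521, -0, 1.321, -0.067], TCP at [0.179, -0.52, 0.2] pointing down, gripper open.
Joint ranges: [-3.03, 3.03], [-0.79, 2.21], [0.23, 2.52], [-1.04, 4.18], [0, 3.07], [-2.55, 2.55]. Speed limits (rad/s): [2.22, 2.22, 2.57, 3.14, 3.14, 3.14].

## Interface

Orientations are given as a 3x3 rotation matrix whose columns are the frame's x, y, z axes.
In Python, from plant import monitor, imaging, job, arm gives the robot as it stands.
- The arm moves only by the tool step_arm, never from a script. Its argument "steps" is a list of rows, each a list of 7 numbers: the shift along the tool's x, y, z in mm, then the turn, a rotation vector about the tool's x, y, z in rad, then the gripper's target within -1 to 1 (fully open at 1, half-way at 0, shut at -1). A call has 1 to 10 rows; each row shifts and turns the commanded pose from where the row before left it, along the tool's axes as they then stand; what a row does not reach is not made up. A row lasts 1/8 s, in which the tool goes at most 62.5 mm and 10.7 degrees, less where a joint would pass 70% of its speed; a pose out of reach is approached as far as the arm can. A call with a gripper value outside its range is refused whole. The fingers move at their own pace and stop on an object; "force" is the grip in N (left out, the last holds). Time passes only in rows, so rows that do not move let the fingers close. It gives the time, the measured TCP pose, the force and the opening at its end, in the units of the state.
- monitor.observe(): the state, without advancing time (a new reading comes with each control period).
- imaging.grab_frame(name): name is "side" or "top"; returns a dict with "image" (420x560x3 uint8, red, green, blue), "fx", "fy", "cx", "cy" (pixels), "world_to_cam" (4x4, takes a point from world to camera coordinates). Camera axes: x right, y down, z forward; pixel columns grow to the right and rows downward; lengths in m; the calibration is good to about 2 mm. A picture is of the moment at which its call begins. There is no depth.
- job.close_job(): hands the job in, once; it reports no verdict.
The state is a dict: "t": time; "joints": joint angles; "dq": joint speeds; "tau": joint torques, N m; "tool_pos": TCP position; "eef_rot": TCP orientation; "ft_force": force on the tool from outside, world axes, zero at the start; "torque": the same for the moment, N m; "gripper_width": finger opening in m.
Only numpy, scipy, OpenCV 4.12 (cv2) and the standard library are available. Lean on these libraries where they do the work, as an engineer would, in place of code of your own. Each camera call takes 0.05 s, during which the arm holds its last target. There are 200 camera calls.

## Working session

There is one attempt and no reset: what is moved stays moved. The work goes in short steps, Python scripts to look and compute and a tool call to move; the robot and the scene stay as the last step left them, time stands still between calls to the robot, and variables do not carry over. Pictures are saved under pics/ and viewed, about 8 in all and at most 12, crops included, and the job is handed in when it is done.

Besides the shell and the picture viewer there is one more tool, called after "Call:" in YAML: its name, and indented under it one key for each argument. step_arm: Moves the arm, as the interface text tells. Its arguments: {"type":"object","properties":{"steps":{"type":"array"},"force":{"type":"number"}},"required":["steps"]}

```bash
mkdir -p pics; ls; python3 - <<'E'
from plant import monitor, imaging, job, arm
import cv2,numpy as np
s=monitor.observe();print({k:np.round(v,3).tolist() for k,v in s.items()}, arm.grasp_offset)
for n in("top","side"):
    f=imaging.grab_frame(n);np.savez(f"{n}0.npz",**f)
    cv2.imwrite(f"pics/{n}0.png",cv2.resize(f["image"][:,:,::-1],(800,600),interpolation=cv2.INTER_CUBIC))
    print(n,f["fx"],f["fy"],f["cx"],f["cy"],np.round(f["world_to_cam"],3).tolist())
E
```

```text
pics
{'t': 0.0, 'joints': [-1.307, 0.3, 1.522, -0.0, 1.321, -0.067], 'dq': [-0.0, -0.0, 0.002, 0.001, 0.001, 0.002], 'tau': [-0.001, -54.35, -36.179, -0.0, 0.004, 0.0], 'tool_pos': [0.179, -0.52, 0.2], 'eef_rot': [[0.946, 0.325, -0.0], [0.325, -0.946, 0.001], [0.0, -0.001, -1.0]], 'ft_force': [0.067, -0.5, -0.785], 'torque': [0.037, -0.009, -0.048], 'gripper_width': 0.085} 0.0187
top 469.00874202369346 469.00874202369346 273.8754765811353 205.34812829598562 [[0.02, -1.0, 0.002, -0.022], [-0.998, -0.02, -0.066, 0.527], [0.066, -0.0, -0.998, 1.176], [0.0, 0.0, 0.0, 1.0]]
side 387.90242371192517 387.90242371192517 287.29995276689016 202.8954810107638 [[0.972, -0.233, 0.02, -0.516], [-0.111, -0.534, -0.839, 0.129], [0.206, 0.813, -0.544, 0.837], [0.0, 0.0, 0.0, 1.0]]
```

View pics/top0.png

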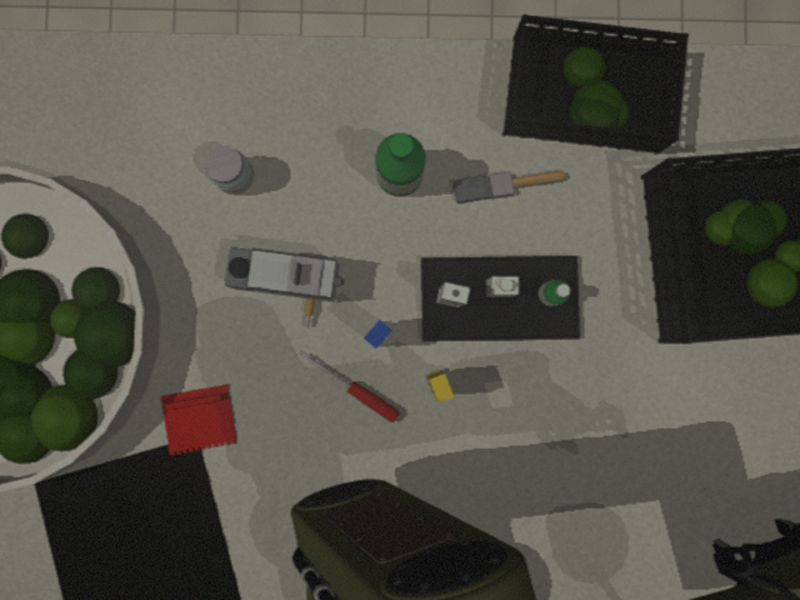

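View pics/side0.png

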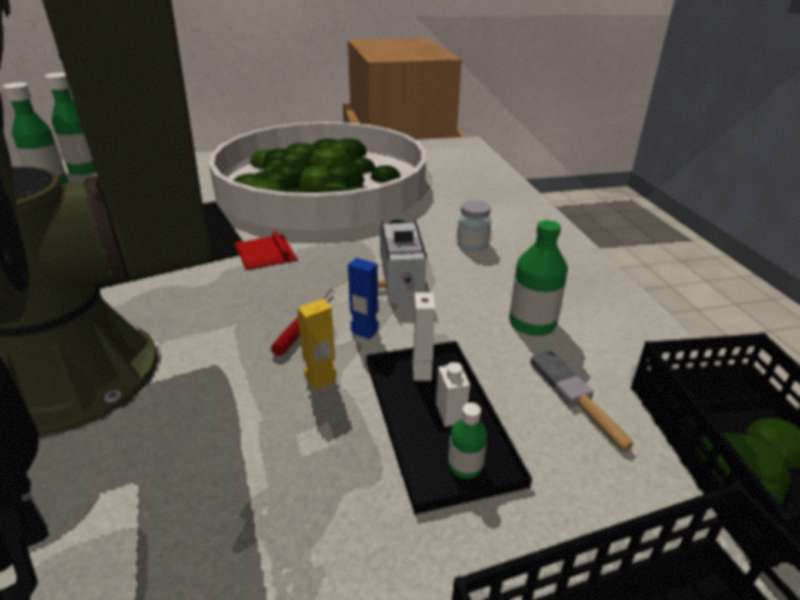

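The top view shows the dispenser at about (285,275) with its pod to the left, so it opens towards +y. The tall cartridge is at (454,293), the stub at (503,287) and the squeezer at (556,292). Next I'll enlarge crops of both views.

```bash
cat > h.py <<'E'
import numpy as np,cv2
def crop(f,x0,y0,w,h,k):
    c=cv2.resize(f["image"][y0:y0+h,x0:x0+w,::-1],None,fx=k,fy=k,interpolation=cv2.INTER_CUBIC)
    c=cv2.convertScaleAbs(c,alpha=1.5)
    for i in range(0,w,10): cv2.putText(c,str(x0+i),(i*k,8),0,.3,(0,255,255),1);cv2.line(c,(i*k,10),(i*k,14),(0,255,255),1)
    for i in range(0,h,10): cv2.putText(c,str(y0+i),(0,i*k+4),0,.3,(0,255,255),1)
    return c
def back(f,u,v,z):
    W=f["world_to_cam"];R=W[:3,:3];c=-R.T@W[:3,3]
    d=R.T@np.array([(u-f["cx"])/f["fx"],(v-f["cy"])/f["fy"],1]);return c+d*(z-c[2])/d[2]
def proj(f,p):
    p=f["world_to_cam"]@np.r_[p,1];return np.array([f["fx"]*p[0]/p[2]+f["cx"],f["fy"]*p[1]/p[2]+f["cy"]])
E
python3 - <<'E'
from h import *
t=np.load("top0.npz");s=np.load("side0.npz")
a=crop(t,150,165,95,50,8);cv2.imwrite("pics/c1.png",np.vstack([a[:, :],crop(t,300,185,95,25,8)]))
cv2.imwrite("pics/c2.png",crop(s,260,145,80,125,5)[:600])
E
```

```text
(no output)
```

View pics/c1.png

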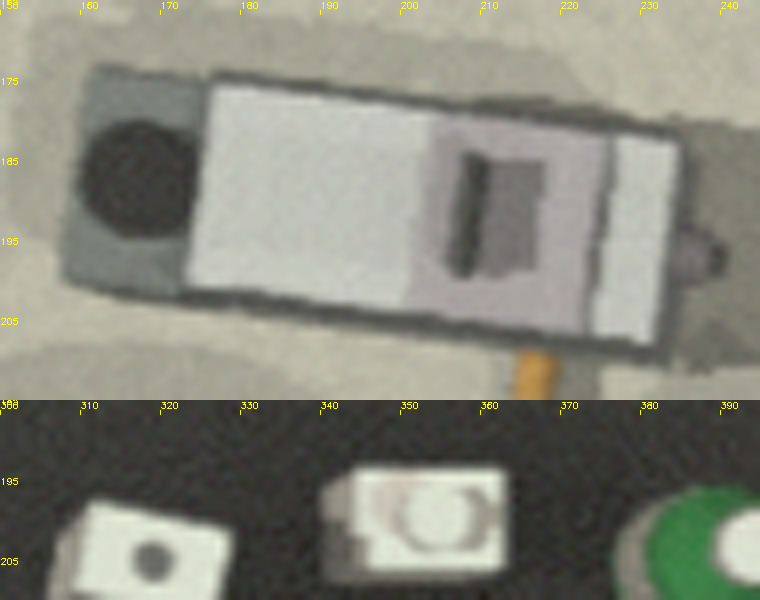

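View pics/c2.png

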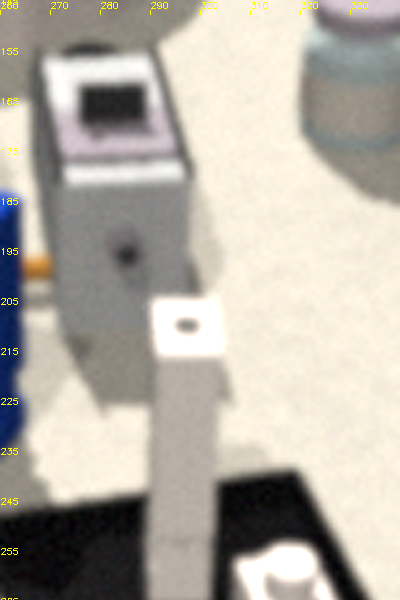

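The crops give the block's top-face corners (white area, crop 8x) at about (208,83), (680,133), (658,345) and (186,290). The tab is at about (470,217). The cartridge hole is at u=318.6, v=205.1 in the top view and at (297,209.6) in the side view.

```bash
python3 - <<'E'
from h import *
t=np.load("top0.npz");s=np.load("side0.npz")
g=lambda X,Y,x0=150,y0=165,k=8:(x0+(X+.5)/k-.5,y0+(Y+.5)/k-.5)
P=[back(t,*g(*p),.09) for p in((208,83),(680,133),(658,345),(186,290))]
print(np.round(P,4)); P=np.array(P)
ydir=(P[0]-P[1]+P[3]-P[2]);ydir/=np.linalg.norm(ydir);print("len,wid",np.linalg.norm(P[0]-P[1]),np.linalg.norm(P[1]-P[2]),np.degrees(np.arctan2(-ydir[0],ydir[1])))
m=(P[1]+P[2])/2+.042*ydir
m2=(P[0]+P[3])/2-.098*ydir
print("mouth",m,m2)
# side check: front edge of top face, near corners
for p in((65,182),(190,178)):print("side near corner",back(s,*g(*p,260,145,5),.09))
xd=np.array([ydir[1],-ydir[0],0]);M=(m+m2)/2
for a,b in((-.034,-.042),(.034,-.042),(-.034,.098)):
    print("proj side crop",(proj(s,M+a*xd+b*ydir)-[260,145]+.5)*5)
for zt in(.094,.116):print('tab -y face top-crop',(proj(t,M+.007*ydir+[0,0,zt-.09])-[150,165]+.5)*8)
# cartridge
h=back(t,*g(152,561-400,300,185),.139);print("cart",h, back(s,*g(187,325,260,145,5),.139))
C=[back(t,*g(x,y-400,300,185),.139) for x,y in((93,500),(232,527),(75,591))];print(np.round(C,4))
d=C[0]-C[1];print(np.linalg.norm(d),np.degrees(np.arctan2(-d[0],d[1])))
E
```

```text
[[0.5906 0.2262 0.09  ]
 [0.5784 0.0844 0.09  ]
 [0.5147 0.0893 0.09  ]
 [0.5283 0.2306 0.09  ]]
len,wid 0.14232901907239032 0.06391917257670363 -5.201035630189721
mouth [0.55038965 0.1286617  0.09      ] [0.55058496 0.13080737 0.09      ]
side near corner [0.51391249 0.0976056  0.09      ]
side near corner [0.57655611 0.08904558 0.09      ]
proj side crop [ 66.03507866 189.18120253]
proj side crop [200.28046104 181.79315544]
proj side crop [37.78799307 64.56227969]
tab -y face top-crop [501.43819553 219.54093237]
tab -y face top-crop [491.68168221 212.43988506]
cart [ 0.52270404 -0.11298994  0.139     ] [ 0.52134342 -0.10921491  0.139     ]
[[ 0.5398 -0.0959  0.139 ]
 [ 0.5329 -0.1357  0.139 ]
 [ 0.5137 -0.0911  0.139 ]]
0.04042624162001002 -9.873554848981817
```

Call:
step_arm:
  steps:
    - [0, 0, 0, 0, 0, -0.164, -1]
    - [0, 0, 0, 0, 0, -0.164, -1]
    - [0, 0, 0, 0, 0, -0.164, -1]
    - [0, 0, 0, 0, 0, -0.164, -1]
    - [0, 0, 0, 0, 0, -0.164, -1]
    - [0, 0, 0, 0, 0, -0.164, -1]
    - [0, 0, 0, 0, 0, -0.164, -1]

```text
t: 0.98
tool_pos: [0.1786, -0.52, 0.1999]
eef_rot: [[0.087, 0.996, -0.0], [0.996, -0.087, 0.001], [0.001, -0.0, -1.0]]
ft_force: [0.7, 0.9, -0.2]
gripper_width: -0.0001
```

Call:
step_arm:
  steps:
    - [45, 21, 0, 0, 0, 0, -1]
    - [45, 21, 0, 0, 0, 0, -1]
    - [45, 21, 0, 0, 0, 0, -1]
    - [45, 21, 0, 0, 0, 0, -1]
    - [45, 21, 0, 0, 0, 0, -1]
    - [45, 21, 0, 0, 0, 0, -1]
    - [45, 21, 0, 0, 0, 0, -1]
    - [45, 21, 0, 0, 0, 0, -1]
    - [45, 21, 0, 0, 0, 0, -1]
    - [45, 21, 0, 0, 0, 0, -1]

```text
t: 2.22
tool_pos: [0.4296, -0.0898, 0.2001]
eef_rot: [[0.092, 0.996, -0.0], [0.996, -0.092, 0.0], [-0.0, -0.0, -1.0]]
ft_force: [0.5, -0.6, 0.5]
gripper_width: -0.0001
```

```bash
cat >> h.py <<'E'
def st():
    from plant import monitor
    s=monitor.observe();p,R=np.array(s["tool_pos"]),np.array(s["eef_rot"])
    print("t",round(s["t"],2),"p",np.round(p,4),"yaw",round(np.degrees(np.arctan2(R[1,0],R[0,0])),2),"z",np.round(R[:,2],3),"F",np.round(s["ft_force"],1),"T",np.round(s["torque"],2),"w",round(s["gripper_width"],4));return p,R
def togo(q):
    p,R=st();print("tool mm",np.round(R.T@(np.array(q)-p)*1000,1))
E
python3 -c "
from h import *
togo([.549,.116,.2])
t=np.load('top0.npz')
g=lambda X,Y:(150+(X+.5)/8-.5,165+(Y+.5)/8-.5)
print('cover centre', back(t,*g(509,220),.094))"
```

```text
t 2.23 p [ 0.4296 -0.0898  0.2001] yaw 84.73 z [-0.  0. -1.] F [ 0.5 -0.6  0.5] T [ 0.01  0.04 -0.02] w -0.0001
tool mm [2.159e+02 1.000e+02 1.000e-01]
cover centre [0.55088389 0.13429629 0.094     ]
```

Call:
step_arm:
  steps:
    - [43, 20, 0, 0, 0, 0, -1]
    - [43, 20, 0, 0, 0, 0, -1]
    - [43, 20, 0, 0, 0, 0, -1]
    - [43, 20, 0, 0, 0, 0, -1]
    - [43, 20, 30, 0, 0, 0, -1]
    - [0, 0, 45, 0, 0, 0, -1]
    - [0, 0, 24, 0, 0, 0, -1]
    - [0, 0, 0, 0, 0, 0, -1]

```text
t: 3.22
tool_pos: [0.5474, 0.1135, 0.0994]
eef_rot: [[0.092, 0.996, -0.004], [0.996, -0.092, -0.001], [-0.001, -0.004, -1.0]]
ft_force: [-0.1, 1.1, 0.5]
gripper_width: 0.0002
```

```bash
python3 -c "
from h import *
from plant import imaging
togo([.549,.116,.2])
f=imaging.grab_frame('side');cv2.imwrite('pics/s1.png',crop(f,230,100,130,100,6))"
```

```text
t 3.23 p [0.5474 0.1135 0.0994] yaw 84.74 z [-0.004 -0.001 -1.   ] F [-0.1  1.1  0.5] T [-0.02  0.01  0.  ] w 0.0002
tool mm [   2.6    1.  -100.6]
```

View pics/s1.png

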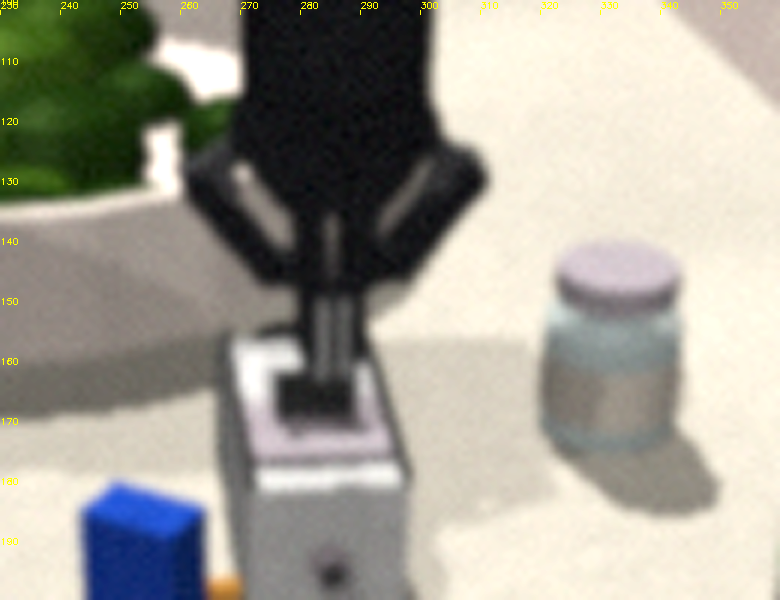

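The side crop shows the tips apparently ending at about (284,163), at the upper edge of the tab (275-288, 162-170). I'll check whether they are in front of the tab or behind it.

```bash
python3 -c "
from h import *
s=np.load('side0.npz')
for p in([.5474,.1135,.0994],[.5474,.1135,.13],[.5514,.141,.116],[.5514,.141,.094],[.553,.155,.0994]):print(p,proj(s,p))"
```

```text
[0.5474, 0.1135, 0.0994] [284.21927835 173.45058152]
[0.5474, 0.1135, 0.13] [284.41225602 162.70120573]
[0.5514, 0.141, 0.116] [283.41723866 162.63048801]
[0.5514, 0.141, 0.094] [283.29382008 170.16059862]
[0.553, 0.155, 0.0994] [282.72233134 165.82554895]
```

Call:
step_arm:
  steps:
    - [8, 1, 0, 0, 0, 0, -1]
    - [8, 1, 0, 0, 0, 0, -1]
    - [8, 0, 0, 0, 0, 0, -1]
    - [8, 0, 0, 0, 0, 0, -1]
    - [8, 0, 0, 0, 0, 0, -1]
    - [8, 0, 0, 0, 0, 0, -1]

```text
t: 4.03
tool_pos: [0.5548, 0.1617, 0.1012]
eef_rot: [[0.092, 0.996, -0.0], [0.996, -0.092, -0.0], [-0.0, -0.0, -1.0]]
ft_force: [-0.0, 0.2, -0.3]
gripper_width: 0.0003
```

Call:
step_arm:
  steps:
    - [4, 0, 0, 0, 0, 0, -1]
    - [4, 0, 0, 0, 0, 0, -1]
    - [4, 0, 0, 0, 0, 0, -1]

```text
t: 4.4
tool_pos: [0.5559, 0.1732, 0.1012]
eef_rot: [[0.092, 0.996, -0.0], [0.996, -0.092, -0.0], [-0.0, 0.0, -1.0]]
ft_force: [-0.4, 0.2, -0.6]
gripper_width: -0.0002
```

Call:
step_arm:
  steps:
    - [3, 0, 0, 0, 0, 0, -1]
    - [3, 0, 0, 0, 0, 0, -1]

```text
t: 4.65
tool_pos: [0.5565, 0.1792, 0.1012]
eef_rot: [[0.092, 0.996, -0.0], [0.996, -0.092, -0.0], [-0.0, -0.0, -1.0]]
ft_force: [0.0, 0.4, -0.8]
gripper_width: 0.0001
```

```bash
python3 -c "
from h import *
from plant import imaging
st()
f=imaging.grab_frame('side');t=imaging.grab_frame('top');cv2.imwrite('pics/s2.png',np.hstack([crop(f,250,130,65,60,6),crop(t,155,165,65,60,6)]))"
```

```text
t 4.65 p [0.5565 0.1792 0.1012] yaw 84.72 z [-0. -0. -1.] F [ 0.   0.4 -0.8] T [-0.03 -0.07  0.03] w 0.0001
```

View pics/s2.png

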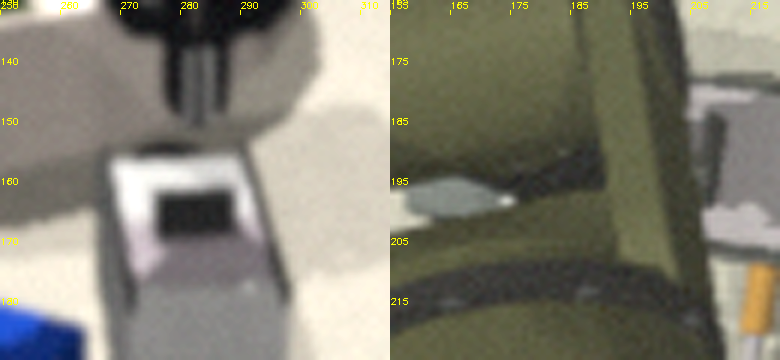

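The picture shows that the fingertips at (282,151) passed over the tab, which is unmoved at (275-288, 162-169). So the tips are higher than the TCP reading says; I'll work out by how much.

Call:
step_arm:
  steps:
    - [-23, 0, 0, 0, 0, 0, -1]
    - [-23, -1, 0, 0, 0, 0, -1]
    - [-23, -1, 0, 0, 0, 0, -1]
    - [0, 0, 8, 0, 0, 0, -1]
    - [0, 0, 8, 0, 0, 0, -1]
    - [0, 0, 3, 0, 0, 0, -1]
    - [0, 0, 0, 0, 0, 0, -1]

```text
t: 5.62
tool_pos: [0.548, 0.111, 0.0818]
eef_rot: [[0.091, 0.996, -0.001], [0.996, -0.091, -0.0], [-0.0, -0.001, -1.0]]
ft_force: [0.8, -0.4, 0.6]
gripper_width: -0.0002
```

Call:
step_arm:
  steps:
    - [0, 0, 3, 0, 0, 0, -1]
    - [0, 0, 2, 0, 0, 0, -1]
    - [0, 0, 0, 0, 0, 0, -1]

```text
t: 6.0
tool_pos: [0.5481, 0.1106, 0.077]
eef_rot: [[0.092, 0.996, -0.0], [0.996, -0.092, -0.0], [-0.0, -0.0, -1.0]]
ft_force: [0.2, -0.0, -0.0]
gripper_width: -0.0001
```

Call:
step_arm:
  steps:
    - [5, 0, 0, 0, 0, 0, -1]
    - [5, 0, 0, 0, 0, 0, -1]
    - [5, 0, 0, 0, 0, 0, -1]
    - [5, 0, 0, 0, 0, 0, -1]
    - [5, 0, 0, 0, 0, 0, -1]

```text
t: 6.62
tool_pos: [0.5505, 0.1356, 0.0772]
eef_rot: [[0.092, 0.996, 0.0], [0.996, -0.092, -0.0], [-0.0, 0.0, -1.0]]
ft_force: [0.5, -2.5, -0.3]
gripper_width: 0.0005
```

Call:
step_arm:
  steps:
    - [6, 0, 0, 0, 0, 0, -1]
    - [6, 0, 0, 0, 0, 0, -1]
    - [6, 0, 0, 0, 0, 0, -1]
    - [6, 0, 0, 0, 0, 0, -1]
    - [6, 0, 0, 0, 0, 0, -1]
    - [5, 0, 0, 0, 0, 0, -1]
    - [5, 0, 0, 0, 0, 0, -1]

```text
t: 7.5
tool_pos: [0.5541, 0.1756, 0.0772]
eef_rot: [[0.092, 0.996, 0.0], [0.996, -0.092, 0.0], [0.0, 0.0, -1.0]]
ft_force: [2.4, -2.7, 0.3]
gripper_width: -0.0
```

Call:
step_arm:
  steps:
    - [4, 0, 0, 0, 0, 0, -1]
    - [3, 0, 0, 0, 0, 0, -1]

```text
t: 7.75
tool_pos: [0.5548, 0.1825, 0.0772]
eef_rot: [[0.092, 0.996, -0.0], [0.996, -0.092, 0.0], [0.0, -0.0, -1.0]]
ft_force: [1.0, -2.5, 1.1]
gripper_width: 0.0001
```

Call:
step_arm:
  steps:
    - [2, 0, 0, 0, 0, 0, -1]
    - [2, 0, 0, 0, 0, 0, -1]

```text
t: 8.0
tool_pos: [0.5551, 0.1861, 0.0772]
eef_rot: [[0.092, 0.996, -0.0], [0.996, -0.092, -0.0], [-0.0, -0.0, -1.0]]
ft_force: [1.1, -11.9, 1.5]
gripper_width: -0.0
```

The cover reached its stop (12 N). Backing off, rising and going over the cartridge.

Call:
step_arm:
  steps:
    - [-8, 0, 0, 0, 0, 0, -1]
    - [0, 0, -45, 0, 0, 0, 0]
    - [0, 0, -45, 0, 0, 0, 1]
    - [-47, -1, 0, 0, 0, 0, 1]
    - [-47, -1, 0, 0, 0, 0, 1]
    - [-47, -1, 0, 0, 0, 0, 1]
    - [-47, -1, 0, 0, 0, 0, 1]
    - [-47, -1, 0, 0, 0, 0, 1]
    - [-47, 0, 0, 0, 0, 0.08, 1]
    - [0, 0, 0, 0, 0, 0, 1]

```text
t: 9.25
tool_pos: [0.5228, -0.1046, 0.1671]
eef_rot: [[0.176, 0.984, -0.0], [0.984, -0.176, 0.0], [0.0, -0.0, -1.0]]
ft_force: [-0.1, -0.2, -1.1]
gripper_width: 0.0856
```

```bash
python3 -c "
from h import *
from plant import imaging
togo([.522,-.112,.067])
t=imaging.grab_frame('top');np.savez('top1.npz',**t);f=imaging.grab_frame('side');np.savez('side1.npz',**f)
a=crop(t,155,165,90,50,8);b=crop(f,255,145,45,50,8);c=crop(f,270,150,70,100,6)
cv2.imwrite('pics/t1.png',a);cv2.imwrite('pics/s3.png',np.hstack([c,np.vstack([b,np.zeros((200,360,3),np.uint8)])]))"
```

```text
t 9.25 p [ 0.5228 -0.1046  0.1671] yaw 79.89 z [-0.  0. -1.] F [-0.1 -0.2 -1.1] T [0.01 0.05 0.02] w 0.0856
tool mm [ -7.5   0.5 100.1]
```

View pics/t1.png

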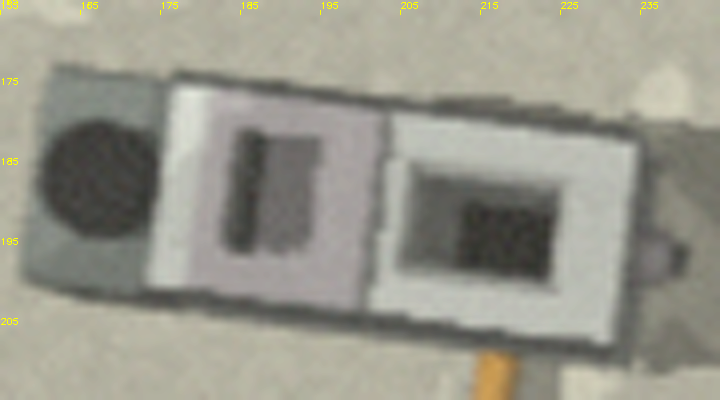

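View pics/s3.png

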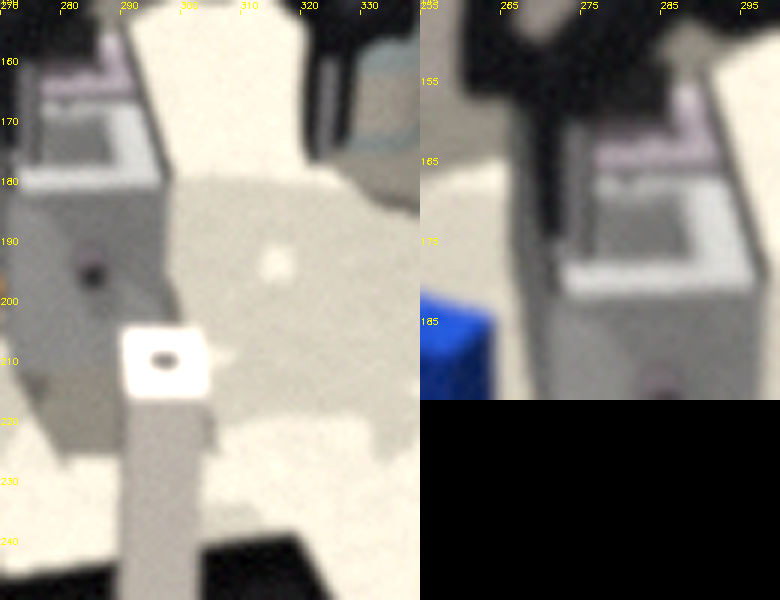

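The top view shows the cover open and the mouth bared. The mouth outline centre is at about (484,226) in the crop, so u=215, v=192.8. The side view shows the cartridge upright with its hole at (297,209.7). I'll descend and grip, and refine the mouth position from a rectified picture.

Call:
step_arm:
  steps:
    - [-7, 0, 20, 0, 0, 0, 1]
    - [0, 0, 20, 0, 0, 0, 1]
    - [0, 0, 20, 0, 0, 0, 1]
    - [0, 0, 20, 0, 0, 0, 1]
    - [0, 0, 10, 0, 0, 0, 1]
    - [0, 0, 10, 0, 0, 0, 1]
    - [0, 0, 0, 0, 0, 0, 1]

```text
t: 10.22
tool_pos: [0.5222, -0.1087, 0.0669]
eef_rot: [[0.171, 0.985, -0.001], [0.985, -0.171, 0.0], [0.0, -0.001, -1.0]]
ft_force: [0.0, -0.6, 0.1]
gripper_width: 0.085
```

Call:
step_arm:
  steps:
    - [0, 0, 0, 0, 0, 0, -1]
    - [0, 0, 0, 0, 0, 0, -1]
    - [0, 0, 0, 0, 0, 0, -1]
    - [0, 0, 0, 0, 0, 0, -1]
    - [0, 0, 0, 0, 0, 0, -1]
    - [0, 0, 0, 0, 0, 0, -1]
  force: 60

```text
t: 10.98
tool_pos: [0.5224, -0.1091, 0.0676]
eef_rot: [[0.171, 0.985, 0.0], [0.985, -0.171, -0.0], [-0.0, 0.0, -1.0]]
ft_force: [-2.4, 0.2, 5.2]
gripper_width: 0.0258
```

```bash
python3 - <<'E'
from h import *
st()
t=np.load('top1.npz');ya=np.radians(-5.2)
xd=np.array([np.cos(ya),np.sin(ya),0]);yd=np.array([-np.sin(ya),np.cos(ya),0]);M=np.array([.5505,.131,.09])
G=t['image'].mean(2).astype(np.float32)
def prof(xs,ys):
    q=np.array([[proj(t,M+x/1000*xd+y/1000*yd) for y in ys] for x in xs],np.float32)
    return cv2.remap(G,q[...,0],q[...,1],cv2.INTER_CUBIC)
ys=np.arange(-46,36,1.);a=prof(np.arange(-8,9,2.),ys).mean(0)
print("y",[(int(y),int(v)) for y,v in zip(ys,a)])
xs=np.arange(-38,39,1.);b=prof(xs,np.arange(-15,10,2.)).mean(1)
print("x",[(int(y),int(v)) for y,v in zip(xs,b)])
# tilt: top-edge of block per y
for y0 in(-35,90):
    c=prof(xs,np.arange(y0-4,y0+5,2.)).mean(1);print(y0,[int(v) for v in c[:12]],[int(v) for v in c[-12:]])
E
```

```text
t 10.97 p [ 0.5224 -0.1091  0.0676] yaw 80.15 z [ 0. -0. -1.] F [-2.4  0.2  5.2] T [ 0.07  0.52 -0.03] w 0.0258
y [(-46, 64), (-45, 71), (-44, 82), (-43, 96), (-42, 109), (-41, 118), (-40, 122), (-39, 123), (-38, 123), (-37, 122), (-36, 122), (-35, 121), (-34, 121), (-33, 121), (-32, 122), (-31, 122), (-30, 123), (-29, 123), (-28, 123), (-27, 122), (-26, 121), (-25, 117), (-24, 110), (-23, 97), (-22, 78), (-21, 59), (-20, 46), (-19, 41), (-18, 40), (-17, 40), (-16, 41), (-15, 41), (-14, 42), (-13, 43), (-12, 42), (-11, 41), (-10, 41), (-9, 41), (-8, 41), (-7, 42), (-6, 42), (-5, 42), (-4, 43), (-3, 43), (-2, 42), (-1, 41), (0, 40), (1, 40), (2, 41), (3, 41), (4, 41), (5, 44), (6, 49), (7, 54), (8, 58), (9, 60), (10, 61), (11, 60), (12, 60), (13, 60), (14, 59), (15, 59), (16, 60), (17, 61), (18, 63), (19, 66), (20, 70), (21, 76), (22, 83), (23, 92), (24, 103), (25, 112), (26, 118), (27, 119), (28, 114), (29, 105), (30, 93), (31, 84), (32, 80), (33, 83), (34, 90), (35, 97)]
x [(-38, 79), (-37, 71), (-36, 64), (-35, 58), (-34, 55), (-33, 60), (-32, 74), (-31, 94), (-30, 112), (-29, 122)
[... 230 characters left out ...]
, (-8, 41), (-7, 41), (-6, 41), (-5, 41), (-4, 41), (-3, 41), (-2, 41), (-1, 40), (0, 40), (1, 39), (2, 39), (3, 40), (4, 42), (5, 46), (6, 52), (7, 57), (8, 60), (9, 61), (10, 62), (11, 66), (12, 74), (13, 85), (14, 95), (15, 103), (16, 108), (17, 114), (18, 118), (19, 122), (20, 123), (21, 124), (22, 124), (23, 124), (24, 124), (25, 125), (26, 126), (27, 126), (28, 122), (29, 111), (30, 93), (31, 76), (32, 64), (33, 61), (34, 64), (35, 68), (36, 74), (37, 83), (38, 96)]
-35 [82, 72, 63, 56, 55, 62, 76, 94, 109, 119, 125, 126] [123, 114, 100, 81, 66, 60, 63, 73, 88, 101, 111, 113]
90 [110, 94, 76, 61, 55, 53, 53, 62, 82, 105, 122, 126] [137, 139, 140, 131, 113, 92, 75, 69, 75, 91, 106, 113]
```

Gripped at 26 mm. Both views agree on the cartridge-to-mouth distance (244 mm in y). Rectified mouth: (0.550, 0.131), yaw about -6°. Lifting and carrying it over.

Call:
step_arm:
  steps:
    - [0, 0, -15, 0, 0, 0, -1]
    - [0, 0, -35, 0, 0, 0, -1]
    - [0, 0, -40, 0, 0, 0, -1]
    - [0, 0, -22, 0, 0, -0.067, -1]
    - [45, 0, 0, 0, 0, 0, -1]
    - [45, 0, 0, 0, 0, 0, -1]
    - [45, 0, 0, 0, 0, 0, -1]
    - [45, 0, 0, 0, 0, 0, -1]
    - [40, 1, 0, 0, 0, 0, -1]
    - [25, 0, 0, 0, 0, 0, -1]

```text
t: 12.22
tool_pos: [0.5489, 0.1364, 0.18]
eef_rot: [[0.104, 0.995, 0.001], [0.995, -0.104, 0.0], [0.0, 0.0, -1.0]]
ft_force: [0.6, -1.1, -0.9]
gripper_width: 0.0256
```

Call:
step_arm:
  steps:
    - [0, 0, 0, 0, 0, 0, -1]
    - [0, 0, 0, 0, 0, 0, -1]

```text
t: 12.48
tool_pos: [0.5489, 0.134, 0.1796]
eef_rot: [[0.105, 0.994, 0.0], [0.994, -0.105, -0.0], [-0.0, 0.0, -1.0]]
ft_force: [-0.9, -1.2, -0.8]
gripper_width: 0.0253
```

```bash
python3 - <<'E'
from h import *
from plant import imaging
togo([.5494,.1348,.18])
f=imaging.grab_frame('side');np.savez('side2.npz',**f)
cv2.imwrite('pics/s4.png',crop(f,240,90,90,100,6))
p=np.array([.549,.131,.119]);ya=np.radians(-6)
xd=np.array([np.cos(ya),np.sin(ya),0]);yd=np.array([-np.sin(ya),np.cos(ya),0])
for a,b in((-.013,-.02),(.013,-.02)):print("foot corner expected",proj(f,p+a*xd+b*yd))
for a,b in((-.014,-.021),(.014,-.021),(-.014,.021),(.014,.021)):print("mouth corner",proj(f,np.array([.549,.131,.09])+a*xd+b*yd))
E
```

```text
t 12.47 p [0.5489 0.134  0.1796] yaw 83.97 z [ 0. -0. -1.] F [-0.9 -1.2 -0.8] T [-0.01  0.04 -0.07] w 0.0253
tool mm [ 0.9  0.4 -0.4]
foot corner expected [279.23053738 167.28310277]
foot corner expected [289.48857225 166.83798044]
mouth corner [278.78490545 177.59115645]
mouth corner [289.66562097 177.08416836]
mouth corner [277.00418473 169.82430191]
mouth corner [287.52134169 169.35993728]
```

View pics/s4.png

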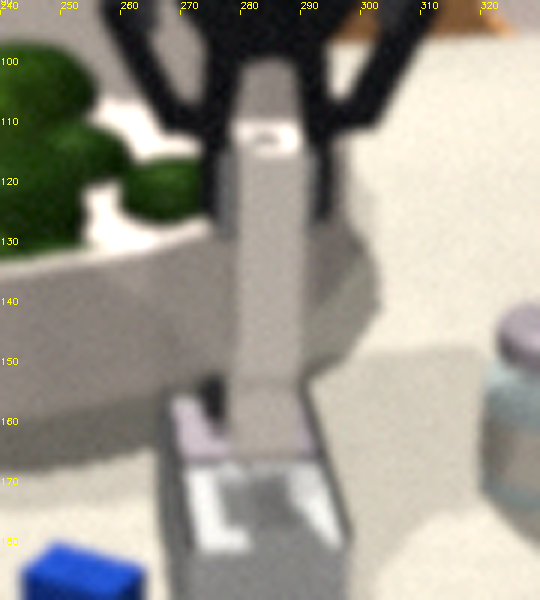

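The foot is at (277-289, 166), matching the expected (279-289.5, 167), and the cartridge is upright above the mouth. Lowering gently.

Call:
step_arm:
  steps:
    - [1, 0.5, 12, 0, 0, 0, -1]
    - [0, 0, 10, 0, 0, 0, -1]
    - [0, 0, 3, 0, 0, 0, -1]
    - [0, 0, 2, 0, 0, 0, -1]
    - [0, 0, 2, 0, 0, 0, -1]
    - [0, 0, 0, 0, 0, 0, -1]

```text
t: 13.28
tool_pos: [0.5496, 0.1355, 0.1502]
eef_rot: [[0.105, 0.994, 0.0], [0.994, -0.105, 0.0], [0.0, 0.0, -1.0]]
ft_force: [-0.5, -0.0, -0.6]
gripper_width: 0.0257
```

Call:
step_arm:
  steps:
    - [0, 0, 2, 0, 0, 0, -1]
    - [0, 0, 2, 0, 0, 0, -1]
    - [0, 0, 0, 0, 0, 0, -1]

```text
t: 13.65
tool_pos: [0.5495, 0.1355, 0.1459]
eef_rot: [[0.105, 0.994, -0.0], [0.994, -0.105, -0.0], [-0.0, -0.0, -1.0]]
ft_force: [0.2, -0.4, 0.1]
gripper_width: 0.0256
```

Call:
step_arm:
  steps:
    - [0, 0, 2, 0, 0, 0, -1]
    - [0, 0, 1, 0, 0, 0, -1]
    - [0, 0, 0, 0, 0, 0, -1]

```text
t: 14.02
tool_pos: [0.5495, 0.1355, 0.1431]
eef_rot: [[0.105, 0.994, -0.0], [0.994, -0.105, -0.0], [-0.0, -0.0, -1.0]]
ft_force: [-0.0, -0.0, -2.4]
gripper_width: 0.0255
```

It is about 10 mm in, with no wall force. Continuing.

Call:
step_arm:
  steps:
    - [0, 0, 2, 0, 0, 0, -1]
    - [0, 0, 2, 0, 0, 0, -1]
    - [0, 0, 2, 0, 0, 0, -1]
    - [0, 0, 1, 0, 0, 0, -1]
    - [0, 0, 0, 0, 0, 0, -1]

```text
t: 14.65
tool_pos: [0.5495, 0.1355, 0.136]
eef_rot: [[0.105, 0.994, -0.0], [0.994, -0.105, -0.0], [-0.0, -0.0, -1.0]]
ft_force: [-0.8, -0.2, -1.4]
gripper_width: 0.0254
```

Call:
step_arm:
  steps:
    - [0, 0, 1.5, 0, 0, 0, -1]
    - [0, 0, 1.5, 0, 0, 0, -1]
    - [0, 0, 0, 0, 0, 0, -1]

```text
t: 15.02
tool_pos: [0.5495, 0.1355, 0.133]
eef_rot: [[0.105, 0.994, -0.0], [0.994, -0.105, -0.0], [-0.0, -0.0, -1.0]]
ft_force: [-2.1, -1.3, -0.2]
gripper_width: 0.0256
```

Call:
step_arm:
  steps:
    - [0, 0, 1.5, 0, 0, 0, -1]
    - [0, 0, 1.5, 0, 0, 0, -1]
    - [0, 0, 0, 0, 0, 0, -1]

```text
t: 15.4
tool_pos: [0.5495, 0.1355, 0.1299]
eef_rot: [[0.105, 0.994, -0.0], [0.994, -0.105, -0.0], [-0.0, -0.0, -1.0]]
ft_force: [-1.9, -1.2, -1.9]
gripper_width: 0.0253
```

Call:
step_arm:
  steps:
    - [0, 0, 1.5, 0, 0, 0, -1]
    - [0, 0, 1.5, 0, 0, 0, -1]
    - [0, 0, 0, 0, 0, 0, -1]

```text
t: 15.78
tool_pos: [0.5495, 0.1355, 0.127]
eef_rot: [[0.105, 0.994, -0.0], [0.994, -0.105, -0.0], [-0.0, -0.0, -1.0]]
ft_force: [-0.6, -1.7, -1.2]
gripper_width: 0.0254
```

Call:
step_arm:
  steps:
    - [0, 0, 1.5, 0, 0, 0, -1]
    - [0, 0, 1.5, 0, 0, 0, -1]
    - [0, 0, 0, 0, 0, 0, -1]

```text
t: 16.15
tool_pos: [0.5495, 0.1355, 0.1239]
eef_rot: [[0.105, 0.994, -0.0], [0.994, -0.105, -0.0], [-0.0, -0.0, -1.0]]
ft_force: [-1.7, -1.5, -0.8]
gripper_width: 0.0249
```

Call:
step_arm:
  steps:
    - [0, 0, 1.5, 0, 0, 0, -1]
    - [0, 0, 1.5, 0, 0, 0, -1]
    - [0, 0, 0, 0, 0, 0, -1]

```text
t: 16.52
tool_pos: [0.5495, 0.1355, 0.1209]
eef_rot: [[0.105, 0.994, -0.0], [0.994, -0.105, -0.0], [-0.0, -0.0, -1.0]]
ft_force: [-2.8, -1.7, -1.2]
gripper_width: 0.0256
```

Call:
step_arm:
  steps:
    - [0, 0, 1.5, 0, 0, 0, -1]
    - [0, 0, 1.5, 0, 0, 0, -1]
    - [0, 0, 0, 0, 0, 0, -1]

```text
t: 16.9
tool_pos: [0.5495, 0.1355, 0.1179]
eef_rot: [[0.105, 0.994, -0.0], [0.994, -0.105, -0.0], [-0.0, -0.0, -1.0]]
ft_force: [-2.2, -0.6, -0.6]
gripper_width: 0.0252
```

Call:
step_arm:
  steps:
    - [0, -0.3, 1.5, 0, 0, 0, -1]
    - [0, 0, 1.5, 0, 0, 0, -1]
    - [0, 0, 0, 0, 0, 0, -1]

```text
t: 17.27
tool_pos: [0.5494, 0.1355, 0.115]
eef_rot: [[0.105, 0.994, 0.0], [0.994, -0.105, 0.0], [0.0, 0.0, -1.0]]
ft_force: [0.6, -1.8, -1.3]
gripper_width: 0.0255
```

Call:
step_arm:
  steps:
    - [0, 0, 1.5, 0, 0, 0, -1]
    - [0, 0, 1.5, 0, 0, 0, -1]
    - [0, 0, 0, 0, 0, 0, -1]

```text
t: 17.65
tool_pos: [0.5493, 0.1356, 0.112]
eef_rot: [[0.105, 0.994, -0.0], [0.994, -0.105, 0.0], [0.0, -0.0, -1.0]]
ft_force: [-0.5, -0.8, -2.1]
gripper_width: 0.0254
```

Call:
step_arm:
  steps:
    - [0, 0, 1.5, 0, 0, 0, -1]
    - [0, 0, 1.5, 0, 0, 0, -1]
    - [0, 0, 0, 0, 0, 0, -1]

```text
t: 18.02
tool_pos: [0.5494, 0.1356, 0.1092]
eef_rot: [[0.105, 0.994, 0.0], [0.994, -0.105, 0.0], [0.0, 0.0, -1.0]]
ft_force: [0.6, -1.1, 0.4]
gripper_width: 0.025
```

Call:
step_arm:
  steps:
    - [0, 0, 1, 0, 0, 0, -1]
    - [0, 0, 1, 0, 0, 0, -1]
    - [0, 0, 0, 0, 0, 0, -1]

```text
t: 18.4
tool_pos: [0.5495, 0.1355, 0.108]
eef_rot: [[0.105, 0.995, 0.001], [0.995, -0.105, 0.0], [0.0, 0.001, -1.0]]
ft_force: [-2.5, -2.2, 8.1]
gripper_width: 0.0254
```

Call:
step_arm:
  steps:
    - [0, 0, 1, 0, 0, 0, -1]
    - [0, 0, 1, 0, 0, 0, -1]
    - [0, 0, 0, 0, 0, 0, -1]

```text
t: 18.77
tool_pos: [0.5495, 0.1355, 0.1061]
eef_rot: [[0.105, 0.995, 0.001], [0.995, -0.105, -0.0], [0.0, 0.001, -1.0]]
ft_force: [-2.7, -1.8, 8.0]
gripper_width: 0.0254
```

The ball was met at about 45 mm depth (8 N plateau). Continuing towards the click.

Call:
step_arm:
  steps:
    - [0, 0, 1.5, 0, 0, 0, -1]
    - [0, 0, 1.5, 0, 0, 0, -1]
    - [0, 0, 1, 0, 0, 0, -1]
    - [0, 0, 0, 0, 0, 0, -1]

```text
t: 19.27
tool_pos: [0.5494, 0.1355, 0.1017]
eef_rot: [[0.105, 0.995, 0.0], [0.995, -0.105, -0.0], [-0.0, 0.001, -1.0]]
ft_force: [-1.4, -1.9, 4.6]
gripper_width: 0.0255
```

Call:
step_arm:
  steps:
    - [0, 0, 1.5, 0, 0, 0, -1]
    - [0, 0, 1.5, 0, 0, 0, -1]
    - [0, 0, 1, 0, 0, 0, -1]
    - [0, 0, 0, 0, 0, 0, -1]

```text
t: 19.77
tool_pos: [0.5494, 0.1355, 0.098]
eef_rot: [[0.105, 0.995, 0.001], [0.995, -0.105, -0.0], [0.0, 0.001, -1.0]]
ft_force: [-4.0, -3.1, 8.6]
gripper_width: 0.0257
```

Call:
step_arm:
  steps:
    - [0, 0, 1.5, 0, 0, 0, -1]
    - [0, 0, 1.5, 0, 0, 0, -1]
    - [0, 0, 1, 0, 0, 0, -1]
    - [0, 0, 0, 0, 0, 0, -1]

```text
t: 20.27
tool_pos: [0.5494, 0.1355, 0.0939]
eef_rot: [[0.105, 0.995, 0.001], [0.995, -0.105, -0.0], [-0.0, 0.001, -1.0]]
ft_force: [-3.4, -2.1, 7.3]
gripper_width: 0.0257
```

Call:
step_arm:
  steps:
    - [0, 0, 1.5, 0, 0, 0, -1]
    - [0, 0, 1.5, 0, 0, 0, -1]
    - [0, 0, 0, 0, 0, 0, -1]

```text
t: 20.65
tool_pos: [0.5493, 0.1355, 0.0906]
eef_rot: [[0.105, 0.995, 0.0], [0.995, -0.105, -0.0], [-0.0, 0.0, -1.0]]
ft_force: [-1.4, -1.8, 4.1]
gripper_width: 0.025
```

Call:
step_arm:
  steps:
    - [0, 0, 1, 0, 0, 0, -1]
    - [0, 0, 1, 0, 0, 0, -1]
    - [0, 0, 0, 0, 0, 0, -1]

```text
t: 21.02
tool_pos: [0.5494, 0.1355, 0.0889]
eef_rot: [[0.105, 0.995, 0.0], [0.995, -0.105, -0.0], [-0.0, 0.0, -1.0]]
ft_force: [-4.6, -3.1, 9.6]
gripper_width: 0.0259
```

Call:
step_arm:
  steps:
    - [0, 0, 1, 0, 0, 0, -1]
    - [0, 0, 1, 0, 0, 0, -1]
    - [0, 0, 0, 0, 0, 0, -1]

```text
t: 21.4
tool_pos: [0.5494, 0.1355, 0.0869]
eef_rot: [[0.105, 0.995, 0.0], [0.995, -0.105, -0.0], [-0.0, 0.0, -1.0]]
ft_force: [-4.7, -2.6, 9.5]
gripper_width: 0.0251
```

Call:
step_arm:
  steps:
    - [0, 0, 1, 0, 0, 0, -1]
    - [0, 0, 1, 0, 0, 0, -1]
    - [0, 0, 0, 0, 0, 0, -1]

```text
t: 21.78
tool_pos: [0.5493, 0.1355, 0.0845]
eef_rot: [[0.105, 0.995, 0.0], [0.995, -0.105, -0.0], [-0.0, 0.0, -1.0]]
ft_force: [-1.9, -1.9, 5.2]
gripper_width: 0.0254
```

```bash
python3 -c "
from h import *
for i in range(3): st()"
```

```text
t 21.77 p [0.5493 0.1355 0.0845] yaw 83.99 z [ 0. -0. -1.] F [-1.9 -1.9  5.2] T [-0.43  0.58  0.15] w 0.0254
t 21.77 p [0.5493 0.1355 0.0845] yaw 83.99 z [ 0. -0. -1.] F [-1.9 -1.9  5.2] T [-0.43  0.58  0.15] w 0.0254
t 21.77 p [0.5493 0.1355 0.0845] yaw 83.99 z [ 0. -0. -1.] F [-1.9 -1.9  5.2] T [-0.43  0.58  0.15] w 0.0254
```

Call:
step_arm:
  steps:
    - [0, 0, 1, 0, 0, 0, -1]
    - [0, 0, 1, 0, 0, 0, -1]
    - [0, 0, 0, 0, 0, 0, -1]

```text
t: 22.15
tool_pos: [0.5492, 0.1355, 0.0819]
eef_rot: [[0.105, 0.994, -0.0], [0.994, -0.105, -0.0], [-0.0, -0.0, -1.0]]
ft_force: [0.0, -2.8, -0.5]
gripper_width: 0.0252
```

Call:
step_arm:
  steps:
    - [0, 0, 1, 0, 0, 0, -1]
    - [0, 0, 0, 0, 0, 0, -1]

```text
t: 22.4
tool_pos: [0.5492, 0.1355, 0.0809]
eef_rot: [[0.105, 0.994, -0.0], [0.994, -0.105, -0.0], [-0.0, -0.0, -1.0]]
ft_force: [-0.6, -2.3, -0.8]
gripper_width: 0.0252
```

Call:
step_arm:
  steps:
    - [0, 0, 1, 0, 0, 0, -1]
    - [0, 0, 0, 0, 0, 0, -1]

```text
t: 22.65
tool_pos: [0.5492, 0.1355, 0.0802]
eef_rot: [[0.105, 0.994, -0.0], [0.994, -0.105, -0.0], [-0.0, -0.0, -1.0]]
ft_force: [-2.1, -2.5, 1.2]
gripper_width: 0.0255
```

The force fell from 9 N to 0, which is the click. The pad begins near z=0.080, so I'll press gently onto it.

Call:
step_arm:
  steps:
    - [0, 0, 0.5, 0, 0, 0, -1]
    - [0, 0, 0, 0, 0, 0, -1]

```text
t: 22.9
tool_pos: [0.5492, 0.1355, 0.08]
eef_rot: [[0.105, 0.994, -0.0], [0.994, -0.105, -0.0], [-0.0, -0.0, -1.0]]
ft_force: [-4.9, -1.9, 4.9]
gripper_width: 0.0254
```

Call:
step_arm:
  steps:
    - [0, 0, 0.5, 0, 0, 0, -1]
    - [0, 0, 0, 0, 0, 0, -1]

```text
t: 23.15
tool_pos: [0.5493, 0.1355, 0.0797]
eef_rot: [[0.105, 0.994, 0.0], [0.994, -0.105, 0.0], [0.0, 0.0, -1.0]]
ft_force: [-4.0, -2.5, 8.1]
gripper_width: 0.0255
```

Call:
step_arm:
  steps:
    - [0, 0, 0.5, 0, 0, 0, -1]
    - [0, 0, 0, 0, 0, 0, -1]

```text
t: 23.4
tool_pos: [0.5493, 0.1355, 0.0794]
eef_rot: [[0.105, 0.995, 0.0], [0.995, -0.105, -0.0], [0.0, 0.0, -1.0]]
ft_force: [-6.3, -2.1, 9.4]
gripper_width: 0.0253
```

Call:
step_arm:
  steps:
    - [0, 0, 0.5, 0, 0, 0, -1]
    - [0, 0, 0, 0, 0, 0, -1]

```text
t: 23.65
tool_pos: [0.5493, 0.1355, 0.0791]
eef_rot: [[0.105, 0.995, 0.0], [0.995, -0.105, -0.0], [0.0, 0.0, -1.0]]
ft_force: [-6.7, -3.1, 11.8]
gripper_width: 0.0258
```

Call:
step_arm:
  steps:
    - [0, 0, 0.5, 0, 0, 0, -1]
    - [0, 0, 0, 0, 0, 0, -1]

```text
t: 23.9
tool_pos: [0.5494, 0.1355, 0.0788]
eef_rot: [[0.105, 0.995, 0.001], [0.995, -0.105, -0.0], [0.0, 0.001, -1.0]]
ft_force: [-7.8, -4.0, 13.8]
gripper_width: 0.0255
```

Now I'll relax and give a small tug to check it is held.

Call:
step_arm:
  steps:
    - [0, 0, -1.5, 0, 0, 0, -1]
    - [0, 0, -1, 0, 0, 0, -1]
    - [0, 0, 0, 0, 0, 0, -1]

```text
t: 24.28
tool_pos: [0.5492, 0.1355, 0.0802]
eef_rot: [[0.105, 0.994, -0.0], [0.994, -0.105, -0.0], [-0.0, -0.0, -1.0]]
ft_force: [-2.9, -2.7, 2.8]
gripper_width: 0.0252
```

Call:
step_arm:
  steps:
    - [0, 0, -0.7, 0, 0, 0, -1]
    - [0, 0, 0, 0, 0, 0, -1]

```text
t: 24.52
tool_pos: [0.5492, 0.1355, 0.0806]
eef_rot: [[0.105, 0.994, -0.0], [0.994, -0.105, -0.0], [-0.0, -0.0, -1.0]]
ft_force: [-1.3, -2.1, -3.0]
gripper_width: 0.025
```

Call:
step_arm:
  steps:
    - [0, 0, 1, 0, 0, 0, -1]
    - [0, 0, 0.7, 0, 0, 0, -1]
    - [0, 0, 0, 0, 0, 0, -1]

```text
t: 24.9
tool_pos: [0.5493, 0.1355, 0.0798]
eef_rot: [[0.105, 0.995, 0.0], [0.995, -0.105, 0.0], [0.0, 0.0, -1.0]]
ft_force: [-5.1, -3.0, 7.6]
gripper_width: 0.0252
```

Call:
step_arm:
  steps:
    - [0, 0, 0, 0, 0, 0, -0.3]
    - [0, 0, 0, 0, 0, 0, 0]
    - [0, 0, 0, 0, 0, 0, 0.5]
    - [0, 0, 0, 0, 0, 0, 1]
    - [0, 0, 0, 0, 0, 0, 1]
    - [0, 0, 0, 0, 0, 0, 1]

```text
t: 25.65
tool_pos: [0.5493, 0.1355, 0.0792]
eef_rot: [[0.105, 0.994, 0.0], [0.994, -0.105, 0.0], [0.0, 0.0, -1.0]]
ft_force: [0.2, 0.5, 0.8]
gripper_width: 0.0853
```

Call:
step_arm:
  steps:
    - [0, 0, -10, 0, 0, 0, 1]
    - [0, 0, -20, 0, 0, 0, 1]
    - [0, 0, -40, 0, 0, 0, 1]
    - [0, 0, -40, 0, 0, 0, 1]
    - [-50, 0, 0, 0, 0, 0, 1]
    - [-60, 0, 0, 0, 0, 0, 1]
    - [-60, 0, 0, 0, 0, 0, 1]
    - [-50, 0, 0, 0, 0, 0, 1]
    - [0, 0, 0, 0, 0, 0, 1]

```text
t: 26.78
tool_pos: [0.5259, -0.0861, 0.1899]
eef_rot: [[0.109, 0.994, 0.001], [0.994, -0.109, -0.0], [-0.0, 0.001, -1.0]]
ft_force: [-0.4, -0.3, -0.9]
gripper_width: 0.0852
```

```bash
python3 - <<'E'
from h import *
from plant import imaging
st()
f=imaging.grab_frame('side');t=imaging.grab_frame('top');np.savez('side3.npz',**f)
cv2.imwrite('pics/e1.png',np.hstack([crop(f,245,115,65,100,6)[:600],crop(t,155,165,68,100,6)]))
d=73.;c=np.array([.549,.131,0])
for dep in(60,70,74,80):print(dep,proj(f,c+[0,0,.09+.135-dep/1000]))
E
```

```text
t 26.77 p [ 0.5259 -0.0861  0.1899] yaw 83.76 z [ 0.001 -0.    -1.   ] F [-0.4 -0.3 -0.9] T [-0.03 -0.02 -0.02] w 0.0852
60 [283.6696207  146.92618339]
70 [283.60969484 150.58413835]
74 [283.58591197 152.03587714]
80 [283.55043627 154.2013613 ]
```

View pics/e1.png

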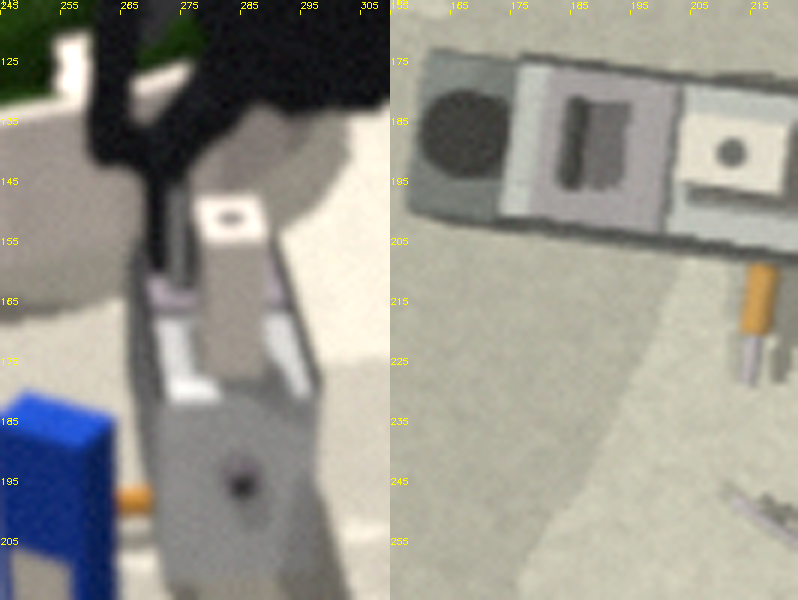

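The final view shows the cartridge upright in the mouth with its top at about (283,151), against a predicted row of 150.6-152 for 70-74 mm depth. The cover is still open and the gripper is clear. Handing in.

```bash
python3 -c "
from plant import job; print(job.close_job())"
```

```text
the job is handed in; nothing more can be done
None
```

The cover is fully open, and the tall white cartridge is clicked in and resting on its pad. I handed the job in at about 27 s; no verdict was reported.

- **Cover:** I pushed it by the tab until it hit its stop at about 12 N. The last pictures show it still open.
- **First attempt:** My first pass went over the tab without touching it. In the pictures the fingertips sit about 29 mm higher than the TCP reading, so I lowered by that amount and pushed again.
- **Insertion:** The cartridge met the ball about 45 mm down and took 4 to 10 N to pass it. The force then fell to about 0 at the click, roughly 71 mm down.
- **Pad:** I felt the pad at about 73 mm and pressed to a peak of 13.8 N vertical, about 16 N in all. That is well under the 35 N limit.
- **Tug test:** A light upward tug met about 3 N. This supports the click but is weak evidence on its own, as the force reading is noisy by about 1 N.
- **Last picture:** The cartridge stands upright with its top where 70 to 74 mm of depth predicts.
- **Side wall:** There was a sideways force of up to 8 N during the final press. It was gone once the gripper opened.
- **Disagreement and gaps:** The two cameras disagreed by about 4 mm in y. The error was the same for the cartridge and the mouth, so it cancelled in the move. I felt no contact with the other items, but the last picture covered only the dispenser area, so I did not re-check each one.

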